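# Pack concrete cores in the transit case and pin it shut

### The job

Pack all the round concrete cores on the bench upright on the floor of the plywood transit case, then fold its flaps down flat, first the inner flap (the shorter one, on the side to which the locking bar is swung out) and then the outer one over it. Then swing the locking bar across the closed flaps until its hole lines up with the hole in the keeper post, and push the locking pin from its grey block down through both, fully home with its flange on the bar. Leave everything else on the bench where it is.

Things in the scene. Friction and masses are not known exactly. Their poses are not given: they have to be found in the camera images.
- case: plywood box fixed to the bench, 172 (its x) x 192 (its y) x 66 mm high, walls and floor 6 mm, open-topped, flaps hinged along its rims at y = +93 and -93 mm. Posts 83 mm high, 44 mm wide: pivot post at x = -108 mm, keeper post at x = +108 mm. Origin: centre of its underside; z up, x roughly away from the robot, y to the robot's left.
- flap_in (a joint): angle of the inner flap: 5 mm plywood, 150 mm along the case's x, 90 mm long, hinged on the +y rim, hinge line 67 mm above the bench. 0 = closed, level over the case; 1.57 = upright; starts leaning outward at 2.1 to 2.45 (stop at 2.7). Stiff hinge: it stays where left (0.07 Nm to turn); push it over by its outer face, then press it down flat.
- flap_in_edge (a point): middle of the inner flap's free edge
- flap_out (a joint): angle of the outer flap: the same, but 100 mm long, hinged on the -y rim, hinge line 73 mm above the bench, so that closed it lies just over the inner flap and overlaps its edge. 0 = closed; starts at 2.1 to 2.45; same stiff hinge.
- flap_out_edge (a point): middle of the outer flap's free edge
- bar (a joint): angle of the steel locking bar (30 mm wide, 6 mm thick, underside 84 mm above the bench) that turns level about the pivot post. 0 = along the case's +x over the flaps, its hole exactly over the keeper's; positive is towards the case's +y; starts at 1.45 to 1.85. There is NO stop at 0 (range -0.6 to 2.0). It stays where left (0.08 Nm to turn).
- bar_knob (a point): top centre of the upright round black knob on the bar, 24 mm across, 36 mm tall, 145 mm from the pivot; grip it here from above
- bar_hole (a point): centre of the 14 mm hole near the bar's end, at the bar's upper face (90 mm above the bench), 216 mm from the pivot
- keeper_hole (a point): mouth of the upright 14 mm hole in the keeper post, 83 mm above the bench, 43 mm deep
- pin: steel pin, upright. Origin: tip of its foot; z up. Shaft 11 mm wide, 37 mm long with a 9 mm tapered tip; flange 28 mm wide at 37 to 42 mm above the tip; round grip 20 mm wide at 42 to 76 mm. It starts standing loosely in a grey block 60 mm square, 50 mm high on a 90 mm foot, flange on the block: pull it straight up. Home: flange on the bar, tip 30 mm below the keeper's mouth.
- core0: concrete core specimen, plain grey cylinder 48 mm across and 40 mm high, about 170 g, standing on the bench on one of its two like ends (either end may be down). Origin: its middle, 20 mm above its underside; z along its axis. Two to four of the four are present.
- core1: concrete core specimen, plain grey cylinder 48 mm across and 40 mm high, about 170 g, standing on the bench on one of its two like ends (either end may be down). Origin: its middle, 20 mm above its underside; z along its axis. Two to four of the four are present.
- core2: concrete core specimen, plain grey cylinder 48 mm across and 40 mm high, about 170 g, standing on the bench on one of its two like ends (either end may be down). Origin: its middle, 20 mm above its underside; z along its axis. Two to four of the four are present.
- core3: concrete core specimen, plain grey cylinder 48 mm across and 40 mm high, about 170 g, standing on the bench on one of its two like ends (either end may be down). Origin: its middle, 20 mm above its underside; z along its axis. Two to four of the four are present.
- mould: bystander: open white plastic ring, 80 mm outside, 40 mm high; leave it alone. Origin: centre of its underside
- flask: bystander: conical amber glass flask, 84 mm wide, 118 mm high; leave it alone. Origin: centre of its underside
- bottle: bystander: white plastic bottle, 60 mm wide, 150 mm high; leave it alone. Origin: centre of its underside
- trowel: bystander: spatula 260 mm long lying flat on the bench; leave it alone
- weight: bystander: brass weight, 40 mm wide, 52 mm high, with a narrower head; leave it alone. Origin: centre of its underside
- prism: bystander: rectangular concrete bar 40 x 140 x 40 mm lying on the bench; leave it alone. Origin: centre of its underside
- tin: bystander: flat aluminium tin, 60 mm wide, 35 mm high; leave it alone. Origin: centre of its underside
There are look-alikes about, which are no part of the job. What is shaped like the core3 but pink is not meant. Leave any orange look-alike of the core0 alone.

How it is judged:
By the outcome, as a careful person would: the job done as asked, in the order asked, and still so for the second after the job is handed in, with the robot touching nothing.
Of core0, core1, core2, core3 only 2 to 4 are there at a start; the rules pass over those that are not, and their reading is None.
At some moment in a run one of core0, core1, core2, core3 may be knocked a few centimetres aside while the robot is not near it.
It also fails if it takes over 210 s, if anything falls off the work surface, if the arm or the gripper's body presses on something with over 40 N, if the wrist force passes 120 N, or if a joint passes its speed limit or range.

### The arm

A 6-joint arm with a two-finger parallel gripper is mounted at the origin on the work surface. World frame = base frame: x ahead of the robot, y to its left, z up, the work surface at z = 0. Lengths are in m, angles in degrees, forces in N, time in s.
With the tool pointing down it reaches from about 0.325 to 0.85 m from the base axis. Payload 15.5 kg.
Tool frame: the origin (TCP) lies midway between the tips of the shut fingers; the grasp point (between the pads) lies 19 mm behind it; y points along the fingers, x is the direction in which the jaws open and shut, and the axes are right-handed (so a half turn about y gives the same grasp; the last joint's range is limited). The gripper opens to 91 mm and grips with 3 to 60 N. Pads are 32 mm wide; open, the fingers measure 118 mm over their backs; the gripper's body (76 mm by 178 mm) begins 60 mm behind the grasp point.
Start: joints at [-73.482, 28.281, 77.091, -0, 74.628, -5.472], TCP at [0.234, -0.58, 0.214] pointing down, gripper open.
Joint ranges: [-166.48, 166.48], [-47.26, 123.95], [12.59, 153.08], [-70.14, 250.14], [6.76, 159.57], [-176.63, 176.63]. Speed limits (degrees/s): [108.29, 108.29, 147.25, 172.46, 172.46, 172.46].

### API

Orientations are given as a 3x3 rotation matrix whose columns are the frame's x, y, z axes.
In Python, from bench import ctrl gives the robot as it stands. The module is installed in compiled form; this text tells all that it offers. Calls block until the motion is done:
- ctrl.goto(position, orientation): joint-space move of the TCP to a pose.
- ctrl.move_l(position, vel=0.15, ori=None, contact_N=None): straight line of the TCP; ori=None keeps the orientation; vel is the mean speed in m/s. With contact_N (N) it stops when the force on the tool has changed by that much, and returns True; else False.
- ctrl.movej(angles): joint-space move.
- ctrl.command_gripper(opening): opening from 0.0 (shut) to 1.0 (fully open); the grip force is fixed at half the most; returns when the fingers have stopped.
- ctrl.sleep(seconds).
- ctrl.ik(position, orientation): joint angles nearest the present ones, or None.
- ctrl.read_camera(name): name is "side" or "top" or "wrist"; returns the picture (420x560x3 uint8, blue, green, red); there is no depth.
- ctrl.camera_params(name): a dict with "fx", "fy", "cx", "cy" (pixels), "D" ([k1, k2, p1, p2, k3] as OpenCV has them; the pictures are not rectified), "pose" (4x4, takes a point from camera to world coordinates); the wrist camera has in their place "T_tool_cam" (4x4, takes a point from camera to tool coordinates, whose origin is the TCP and whose axes are the tool frame's). Camera axes: x right, y up, looking along -z (the intrinsics and any distortion apply to the point x, -y, -z); pixel columns grow to the right and rows downward; lengths in m; the calibration is good to about 2 mm. A picture is of the moment at which its call begins: read the wrist's pose just before it. camera_params takes no time and is no camera call.
A pose or a line that the arm cannot do raises ctrl.MotionError and nothing moves.
- ctrl.sign_off(): hands the job in, once; it reports no verdict.
Readings, each from a call of its own:
- ctrl.current_t(): time.
- ctrl.current_q(): joint angles.
- ctrl.current_dq(): joint speeds.
- ctrl.current_effort(): joint torques, N m.
- ctrl.current_tool_pos(): TCP position.
- ctrl.current_eef_rot(): TCP orientation.
- ctrl.current_contact_force(): force on the tool from outside, world axes, zero at the start.
- ctrl.current_wrist_torque(): the same for the moment, N m.
- ctrl.current_grip_width(): opening from 0.0 (shut) to 1.0 (fully open).
Only numpy, scipy, OpenCV 4.12 (cv2) and the standard library are available. Lean on these libraries where they do the work, as an engineer would, in place of code of your own. Each camera call takes 0.05 s, during which the arm holds its last target. There are 200 camera calls.

## Working session

There is one attempt and no reset: what is moved stays moved. The work goes in short steps, each a Python script; the robot and the scene stay as the last script left them, time stands still between calls to the robot, and variables do not carry over. Pictures are saved under pics/ and viewed, about 12 in all and at most 16, crops included, and the job is handed in when it is done.

```bash
mkdir -p pics; ls; cat > h.py <<'E'
import numpy as np, cv2
from bench import ctrl
def P(n): return ctrl.camera_params(n)
def pose(n):
    p=P(n)
    if 'pose' in p: return np.array(p['pose'])
    T=np.eye(4);T[:3,:3]=np.array(ctrl.current_eef_rot());T[:3,3]=ctrl.current_tool_pos()
    return T@np.array(p['T_tool_cam'])
def KD(p): return np.array([[p['fx'],0,p['cx']],[0,p['fy'],p['cy']],[0,0,1.]]),np.array(p['D'],float)
def ray(n,uv,T=None):
    p=P(n);K,D=KD(p);T=pose(n) if T is None else T
    q=cv2.undistortPoints(np.array(uv,float).reshape(-1,1,2),K,D).reshape(-1,2)
    d=np.c_[q[:,0],-q[:,1],-np.ones(len(q))]@T[:3,:3].T
    return T[:3,3],d
def onz(n,uv,z,T=None):
    o,d=ray(n,uv,T); s=(z-o[2])/d[:,2]; return o+s[:,None]*d
def proj(n,X,T=None):
    p=P(n);K,D=KD(p);T=pose(n) if T is None else T
    c=(np.atleast_2d(X)-T[:3,3])@T[:3,:3]; c=c*[1,-1,-1]
    return cv2.projectPoints(c,np.zeros(3),np.zeros(3),K,D)[0].reshape(-1,2)
def snap(n,f):
    T=pose(n); im=np.array(ctrl.read_camera(n)); cv2.imwrite('pics/'+f,im); return im,T
E
python3 - <<'E'
from h import *
for n in('top','side'):
    im,T=snap(n,n+'0.png'); print(n,T.round(3).tolist(),{k:v for k,v in P(n).items() if k!='pose'})
print(P('wrist'))
print(np.array(ctrl.current_eef_rot()).round(3))
E
```

```text
pics
top [[0.028, 0.989, -0.142, 0.36], [-1.0, 0.03, 0.008, 0.02], [0.012, 0.142, 0.99, 1.385], [0.0, 0.0, 0.0, 1.0]] {'fx': 488.8168168880114, 'fy': 488.8168168880114, 'cx': 277.6013333611563, 'cy': 208.3233159952388, 'D': array([-0.13469628,  0.        ,  0.        ,  0.        ,  0.        ])}
side [[-0.971, 0.11, -0.212, 0.242], [-0.239, -0.491, 0.838, 1.162], [-0.012, 0.864, 0.503, 0.793], [0.0, 0.0, 0.0, 1.0]] {'fx': 534.7594890760158, 'fy': 534.7594890760158, 'cx': 275.9399574890997, 'cy': 212.68225678591142, 'D': array([0.05404997, 0.        , 0.        , 0.        , 0.        ])}
{'fx': 342.89886773293205, 'fy': 342.89886773293205, 'cx': 276.6169853650896, 'cy': 207.6599731318964, 'D': array([-0.07764964,  0.        ,  0.        ,  0.        ,  0.        ]), 'T_tool_cam': array([[ 9.99999187e-01,  5.16936176e-04,  1.16608999e-03,
         2.66017427e-04],
       [ 9.72044366e-04,  2.83096441e-01, -9.59090955e-01,
        -1.70546998e-01],
       [-8.25904738e-04,  9.59091308e-01,  2.83095708e-01,
         8.03713225e-02],
       [ 0.00000000e+00,  0.00000000e+00,  0.00000000e+00,
         1.00000000e+00]])}
[[ 0.374 -0.     0.927]
 [-0.927  0.001  0.374]
 [-0.001 -1.     0.   ]]
```

View pics/top0.png

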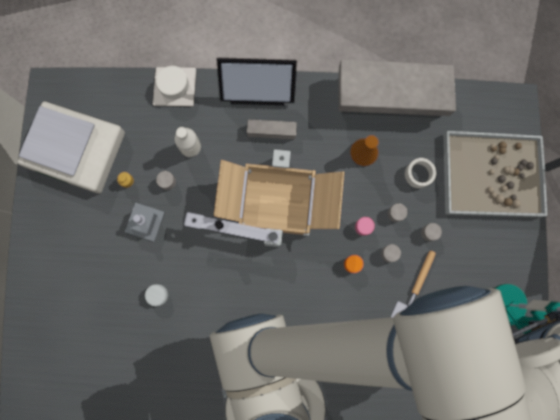

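View pics/side0.png

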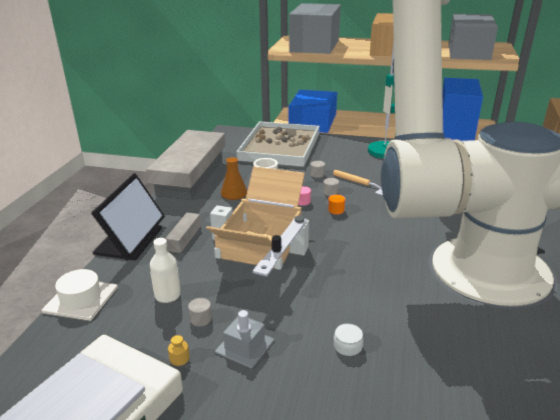

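Candidates in the top view:
- **Grey rounds, taken as cores:** (398,213), (433,232), (391,253) and (165,180).
- **Look-alikes to leave:** pink (365,226) and orange (354,264).
- **Other round things:** mould (421,173), tin (156,295) and brass weight (125,180).

The case is at about (278,198). The bar is swung to the left, so the inner flap is the left one. The pin block is at (144,221).

Next is a close crop of the top view and a rough location of each item.

```bash
python3 - <<'E'
from h import *
im=cv2.imread('pics/top0.png')
for nm,uv,z in [('c',(398,213),.04),('c',(433,232),.04),('c',(391,253),.04),('c',(165,180),.04),('pink',(365,226),.04),('orange',(354,264),.04),('pin',(138,219),.126),('pivot',(272,238),.09),('keeper',(281,158),.083),('barhole',(193,219),.09),('knob',(219,225),.126),('bottle',(181,132),.15),('weight',(125,180),.05),('mould',(421,173),.04),('tin',(156,295),.035)]:
    print(nm,onz('top',uv,z).round(3))
a=cv2.resize(im[110:310,90:470],None,fx=2.1,fy=2.1,interpolation=cv2.INTER_CUBIC)
cv2.imwrite('pics/crop1.png',a)
E
```

```text
c [[ 0.551 -0.329  0.04 ]]
c [[ 0.5  -0.43  0.04]]
c [[ 0.438 -0.309  0.04 ]]
c [[0.625 0.328 0.04 ]]
pink [[ 0.511 -0.236  0.04 ]]
orange [[ 0.405 -0.206  0.04 ]]
pin [[0.502 0.374 0.126]]
pivot [[0.467 0.022 0.09 ]]
keeper [[0.687 0.004 0.083]]
barhole [[0.511 0.235 0.09 ]]
knob [[0.493 0.16  0.126]]
bottle [[0.733 0.269 0.15 ]]
weight [[0.62 0.44 0.05]]
mould [[ 0.668 -0.398  0.04 ]]
tin [[0.304 0.336 0.035]]
```

View pics/crop1.png

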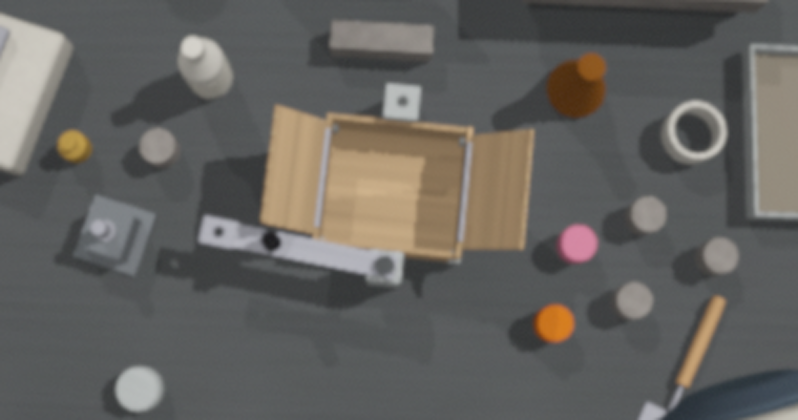

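All four grey cylinders are plain grey cores, and pink and orange are left out. In the crop the keeper hole is at (403,100), the pivot at (384,265), and the bar hole at (218,230). I'll look at the case from the wrist camera now.

```bash
cat >> h.py <<'E'
def R(a):
    a=np.radians(a);c,s=np.cos(a),np.sin(a)
    return np.array([[c,0,-s],[s,0,c],[0,-1,0]])
E
python3 - <<'E'
from h import *
print(np.array(ctrl.current_tool_pos()))
ctrl.goto([.50,.08,.34],R(-5))
im,T=snap('wrist','w1.png'); np.save('w1T.npy',T); print(ctrl.current_t(),ctrl.current_q())
E
```

```text
[ 0.23392089 -0.5792015   0.21340333]
2.7083 [ 2.26705642e+00  1.24530315e+01  8.19185326e+01 -6.60168090e-03
  8.56417945e+01  7.32915495e+00]
```

View pics/w1.png

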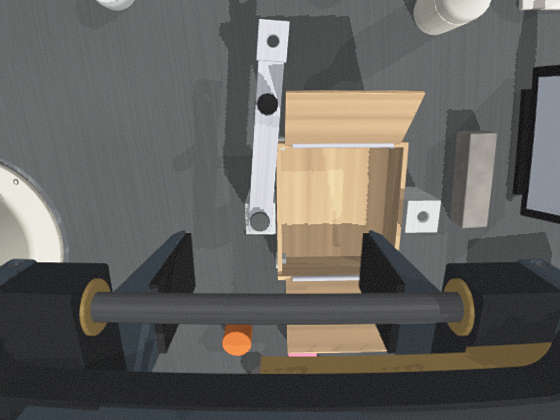

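Wrist view: keeper hole (422,216), bar hole (273,41), knob (267,104), pivot cap (260,220). I'll refine these with dark-blob centroids.

```bash
cat >> h.py <<'E'
def blob(im,uv,r=12,thr=90,dark=True):
    u,v=map(int,uv);x0,y0=max(u-r,0),max(v-r,0)
    g=cv2.cvtColor(im,cv2.COLOR_BGR2GRAY)[y0:v+r+1,x0:u+r+1]
    m=((g<thr) if dark else (g>thr)).astype(np.uint8)
    n,l,s,c=cv2.connectedComponentsWithStats(m,connectivity=4)
    b=[i for i in range(1,n)]
    i=min(b,key=lambda i:np.hypot(*(c[i]-[u-x0,v-y0]))-0.02*s[i,4])
    return c[i]+[x0,y0],s[i,4]
E
python3 - <<'E'
from h import *
im=cv2.imread('pics/w1.png');T=np.load('w1T.npy')
o={}
for n,uv,z,r,t in [('keeper',(422,216),.083,10,110),('hole',(273,41),.09,10,110),('knob',(267,104),.126,16,60),('pivot',(260,220),.095,14,140)]:
    c,a=blob(im,uv,r,t); o[n]=onz('wrist',c,z,T)[0]; print(n,c.round(1),a,o[n].round(4))
t=cv2.imread('pics/top0.png')
for n,uv,z,r,tt in [('keeper',(281,158),.083,5,110),('hole',(193,219),.09,5,110)]:
    c,a=blob(t,uv,r,tt);print('top',n,c,a,onz('top',c,z).round(4))
d=o['keeper']-o['pivot'];print(np.hypot(*d[:2]),np.degrees(np.arctan2(d[1],d[0])))
for k in('hole','knob'):
    d=o[k]-o['pivot'];print(k,np.hypot(*d[:2]),np.degrees(np.arctan2(d[1],d[0])))
# hinge rods / rim corners
print(onz('wrist',[(293,145),(393,145)],.067,T).round(4), onz('wrist',[(279,144),(407,144),(400,280)],.066,T).round(4))
E
```

```text
keeper [418.6 215.6] 5 [0.6827 0.0062 0.083 ]
hole [272.7  40.9] 104 [0.5093 0.2331 0.09  ]
knob [267.1 103.7] 319 [0.4973 0.164  0.126 ]
pivot [259.  220.7] 320 [0.4724 0.0221 0.095 ]
top keeper [281.33333333 157.66666667] 3 [[0.6879 0.0031 0.083 ]]
top hole [193.875 219.875] 8 [[0.5086 0.2323 0.09  ]]
0.21083328451140718 -4.325034138406943
hole 0.21428174367210823 80.08264899996857
knob 0.14408959523411213 80.04384166717607
[[0.524  0.1107 0.067 ]
 [0.6531 0.0999 0.067 ]] [[ 0.5062  0.1135  0.066 ]
 [ 0.6719  0.0996  0.066 ]
 [ 0.6655 -0.097   0.066 ]]
```

```bash
cat >> h.py <<'E'
C=np.array([.5795,.0130]); YAW=-4.6
def W(x,y):
    a=np.radians(YAW);c,s=np.cos(a),np.sin(a); return C+[c*x-s*y,s*x+c*y]
def look(xy,a,z=.16,fn=None):
    ctrl.goto([*xy,z],R(a)); im,T=snap('wrist',fn or 'tmp.png')
    u=proj('wrist',[[*xy,.02]],T)[0]
    hsv=cv2.cvtColor(im,cv2.COLOR_BGR2HSV)
    m=((hsv[...,2]>95)&(hsv[...,1]<60)).astype(np.uint8); m[:, :]=cv2.morphologyEx(m,cv2.MORPH_OPEN,np.ones((5,5)))
    n,l,s,c=cv2.connectedComponentsWithStats(m)
    best=[(np.hypot(*(c[i]-u)),i) for i in range(1,n) if 1200<s[i,4]<9000]
    d,i=min(best); p=onz('wrist',[c[i]],.022,T)[0][:2]
    print('core',u.round(),c[i].round(),s[i].tolist(),p.round(4)); return p
def grab(p,a):
    ctrl.command_gripper(.85)
    ctrl.move_l([*p,.06],ori=R(a)); ctrl.move_l([*p,.008],.08)
    ctrl.command_gripper(.3); w=ctrl.current_grip_width(); print('width mm',w*91)
    ctrl.move_l([*p,.215],.2); return w
def place(x,y,a=YAW):
    q=W(x,y)
    ctrl.goto([*q,.215],R(a)); ctrl.move_l([*q,.06],.15)
    hit=ctrl.move_l([*q,.015],.05,contact_N=8); print('place',hit,ctrl.current_tool_pos())
    w=ctrl.current_grip_width(); ctrl.command_gripper(w+.065)
    ctrl.move_l([*q,.07],.08); ctrl.move_l([*q,.215],.25); print('t',ctrl.current_t())
E
python3 - <<'E'
from h import *
p=look((.5,-.43),-20,fn='k1.png')
E
```

```text
core [276. 197.] [260. 345.] [153, 324, 224, 49, 7772] [ 0.4278 -0.5786]
```

View pics/k1.png

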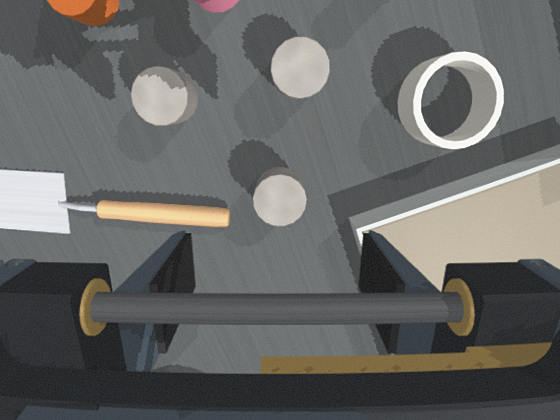

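The core is at (280,200). The bench is too bright here for that threshold, so I'll use Hough circles instead.

```bash
cat >> h.py <<'E'
def look(xy,a,z=.16,fn=None,maxd=70):
    ctrl.goto([*xy,z],R(a)); im,T=snap('wrist',fn or 'tmp.png')
    return circ(im,T,xy,maxd)
def circ(im,T,xy,maxd=70,zt=.04):
    g=cv2.medianBlur(cv2.cvtColor(im,cv2.COLOR_BGR2GRAY),5)
    X=np.array([[*xy,zt]]);u=proj('wrist',X,T)[0]
    r=P('wrist')['fx']*.024/-((X[0]-T[:3,3])@T[:3,2])
    h=cv2.HoughCircles(g,cv2.HOUGH_GRADIENT,1,15,param1=80,param2=12,minRadius=int(r*.9),maxRadius=int(r*1.1)+1)
    if h is None: print('none');return None
    h=[k for k in h[0] if np.hypot(*(k[:2]-u))<maxd][:4]
    for k in h:
        x,y=map(int,k[:2]); print('cand',k.round(1),'bgr',im[y-8:y+9,x-8:x+9].reshape(-1,3).mean(0).round(),onz('wrist',[k[:2]],zt,T)[0][:2].round(4))
    if not h: return None
    return onz('wrist',[h[0][:2]],zt,T)[0][:2]
E
python3 - <<'E'
from h import *
im=cv2.imread('pics/k1.png');T=pose('wrist')
p=circ(im,T,(.5,-.43))
print('others');circ(im,T,(.438,-.309),50);circ(im,T,(.551,-.329),50)
if np.hypot(*(p-[.5,-.43]))<.015:
    grab(p,-20)
    im,T=snap('wrist','k2.png')
    place(36,-45) if 0 else place(.036,-.045)
    p=look((.551,-.329),-10)
    print('next',p)
E
```

```text
cand [280.5 199.5  25.6] bgr [186. 194. 200.] [ 0.5047 -0.4286]
cand [254.5 164.5  25.8] bgr [84. 84. 81.] [ 0.4943 -0.3919]
others
cand [159.5  94.5  28.8] bgr [187. 194. 200.] [ 0.4417 -0.3107]
cand [301.5  66.5  30.5] bgr [187. 195. 201.] [ 0.5578 -0.3307]
width mm 47.75042746872275
place False [ 0.61201029 -0.03479328  0.01527603]
t 14.1917
cand [282.5 203.5  25.4] bgr [202. 211. 215.] [ 0.5563 -0.3303]
next [ 0.55632876 -0.3302601 ]
```

```bash
python3 -c "
import cv2,numpy as np
a=cv2.imread('pics/k2.png');b=cv2.imread('pics/tmp.png');cv2.imwrite('pics/v1.png',cv2.resize(np.hstack([a,b]),(800,300)))"
```

```text
(no output)
```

View pics/v1.png

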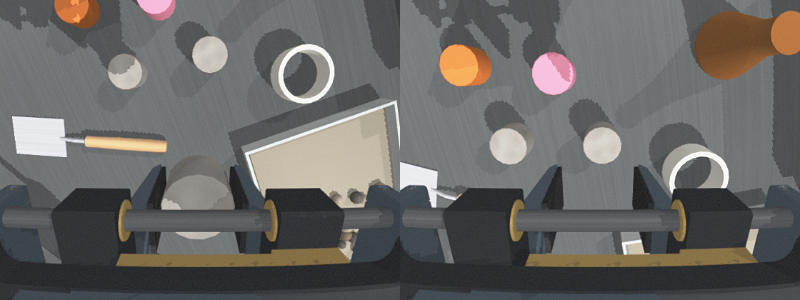

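The first core was gripped (width 47.75 mm) and placed. The right half shows the next core at (602,145), clear of pink (554,73). I'll continue with the two remaining right-hand cores.

```bash
python3 - <<'E'
from h import *
def one(xy,a,slot):
    p=look(xy,a)
    assert p is not None and np.hypot(*(p-xy))<.05
    w=grab(p,a); assert w*91>44
    place(*slot)
one((.556,-.330),-10,(-.036,-.045))
one((.4417,-.3107),-10,(.036,.045))
one((.625,.328),61,(-.036,.045))
q=W(0,0.03); ctrl.goto([*q,.30],R(YAW)); snap('wrist','w2.png'); im,T=snap('top','top2.png')
print(ctrl.current_t())
E
python3 -c "
import cv2,numpy as np
a=cv2.imread('pics/w2.png');b=cv2.imread('pics/top2.png');cv2.imwrite('pics/v2.png',cv2.resize(np.hstack([a,b]),(800,300)))"
```

```text
cand [275.5 198.5  29.1] bgr [203. 211. 216.] [ 0.5564 -0.3263]
cand [253.5 163.5  25.7] bgr [92. 92. 89.] [ 0.5433 -0.2927]
width mm 47.4754495681307
place True [ 0.53960075 -0.0288804   0.01848257]
t 24.5833
cand [274.5 202.5  26.1] bgr [199. 207. 213.] [ 0.4402 -0.3101]
cand [255.5 164.5  25.7] bgr [91. 90. 87.] [ 0.4301 -0.2742]
width mm 46.94615231255709
place False [0.61925872 0.05498699 0.0153124 ]
t 35.35
cand [283.5 200.5  26.8] bgr [164. 171. 176.] [0.627  0.3327]
cand [307.5 165.5  28.2] bgr [74. 74. 71.] [0.6099 0.3655]
width mm 47.67849363415625
place True [0.54678813 0.06067327 0.01796465]
t 45.325
45.8833
```

View pics/v2.png

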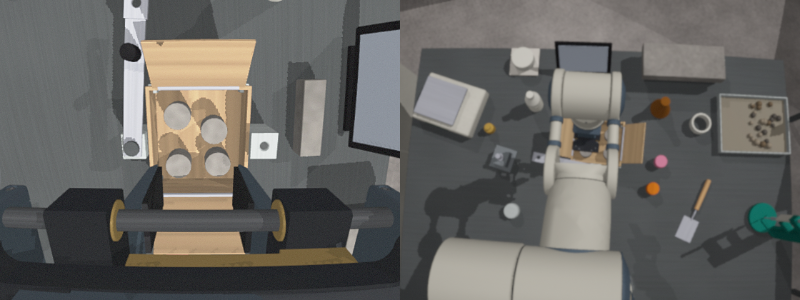

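All four cores stand upright in the case, and no other grey core is left on the bench. Next is the inner flap.

```bash
cat >> h.py <<'E'
def flap(s,zh,L,x=.008):
    ctrl.command_gripper(0.0)
    f=lambda:np.round(ctrl.current_contact_force(),1)
    go=lambda y,z,v: ctrl.move_l([*W(x,s*y),z],v,ori=R(YAW))
    ctrl.goto([*W(x,s*.06),.26],R(YAW)); ctrl.goto([*W(x,s*.225),.26],R(YAW))
    go(.225,.115,.15); go(.113,.115,.08); print('sweep',f())
    for th in np.radians([85,75,65,55,45,35,25,15,8,3]):
        y=.093-.05*np.cos(th)+.0025*np.sin(th)+.016; z=zh+.05*np.sin(th)+.0025*np.cos(th)
        go(y,z+.001,.08)
    print('arc',f(),ctrl.current_tool_pos()[2])
    for yy in (.093-.05+.016,.093-L+.03):
        go(yy,zh+.02,.1); h=ctrl.move_l([*W(x,s*yy),zh-.004],.03,contact_N=12); print('press',h,ctrl.current_tool_pos()[2],f())
        go(yy,zh+.025,.1)
    go(yy,.25,.2)
E
python3 - <<'E'
from h import *
flap(1,.067,.09)
ctrl.goto([*W(-.03,-.06+.09),.30],R(YAW)); snap('wrist','w3.png'); print(ctrl.current_t())
E
```

```text
sweep [ 0.1 -0.1 -0. ]
arc [ 0.3 -0.5  0.4] 0.07284110204202215
press True 0.07217155007111073 [-2.   0.1 11.5]
press True 0.07209227059633674 [-3.8 -0.1 14.1]
56.8917
```

View pics/w3.png

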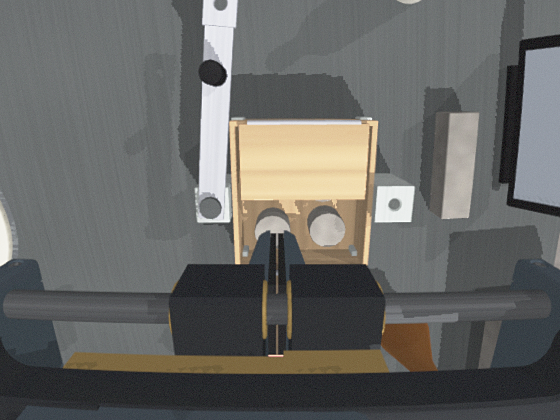

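The inner flap is flat, with its top at z≈72 mm. Outer flap next, then a look at the bar, keeper and pin.

```bash
python3 - <<'E'
from h import *
flap(-1,.073,.10)
ctrl.goto([*W(-.06,.10),.30],R(YAW)); im,T=snap('wrist','w4.png'); np.save('w4T.npy',T); print(ctrl.current_t())
E
```

```text
sweep [ 0.2 -0.2  0.4]
arc [1.2 0.3 0.1] 0.0788874084843525
press True 0.07819527005052768 [-1.9  0.2 11.9]
press True 0.07807958531539115 [-2.9  0.2 14.8]
67.8
```

View pics/w4.png

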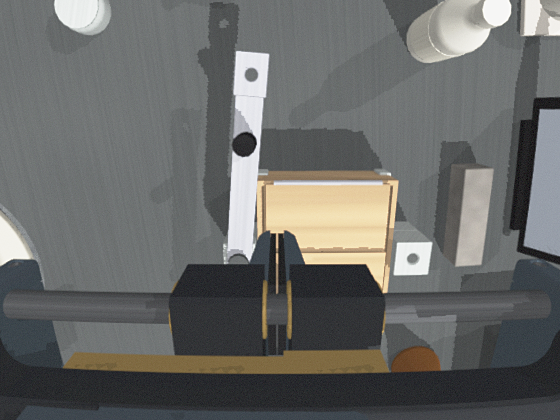

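Both flaps are closed (outer top at z≈78 mm). In this view the bar hole is at (251,74), the knob at (244,144) and the keeper hole at (413,258). I'll take a close look at the keeper and the knob before gripping.

```bash
python3 - <<'E'
from h import *
def best(c,z): return onz('wrist',[c],z,T)[0][:2]
im=cv2.imread('pics/w4.png');T=np.load('w4T.npy')
for n,uv,z,r,t in [('hole',(251,74),.09,11,140),('knob',(244,144),.126,18,60),('keeper',(413,258),.083,11,160)]:
    c,a=blob(im,uv,r,t);print(n,c,a,best(c,z).round(4))
kp=np.array([.6875,.0045])
ctrl.goto([*kp,.2],R(YAW)); im,T=snap('wrist','kp.png'); u=proj('wrist',[[*kp,.083]],T)[0]
for t in(90,120,150): c,a=blob(im,u,16,t);print('keeper close',t,c,a,best(c,.083).round(4))
kn=np.array([.497,.163])
ctrl.goto([*kn,.24],R(-10)); im2,T=snap('wrist','kn.png'); u=proj('wrist',[[*kn,.126]],T)[0]
for t in(40,60): c,a=blob(im2,u,26,t);print('knob close',t,c,a,best(c,.126).round(4))
cv2.imwrite('pics/v3.png',cv2.resize(np.hstack([im,im2]),(800,300))); print(ctrl.current_t())
E
```

```text
hole [251.03149606  74.35433071] 127 [0.5095 0.2334]
knob [244.05152225 143.85480094] 427 [0.4985 0.1652]
keeper [412.11111111 258.01234568] 81 [0.6877 0.0053]Traceback (most recent call last):
  File "<stdin>", line 8, in <module>
  File "h.py", line 32, in blob
    i=min(b,key=lambda i:np.hypot(*(c[i]-[u-x0,v-y0]))-0.02*s[i,4])
ValueError: min() iterable argument is empty
```

```bash
python3 - <<'E'
from h import *
def best(c,z): return onz('wrist',[c],z,T)[0][:2]
kp=np.array([.6877,.0053])
im,T=snap('wrist','kp.png'); u=proj('wrist',[[*kp,.083]],T)[0]
for t in(130,150,170):
    try: c,a=blob(im,u,16,t);print('keeper close',t,c,a,best(c,.083).round(4))
    except ValueError: pass
kn=np.array([.4985,.1645])
ctrl.goto([*kn,.24],R(-10)); im2,T=snap('wrist','kn.png'); u=proj('wrist',[[*kn,.126]],T)[0]
for t in(50,70):
    try: c,a=blob(im2,u,26,t);print('knob close',t,c,a,best(c,.126).round(4))
    except ValueError: pass
cv2.imwrite('pics/v3.png',cv2.resize(np.hstack([im,im2]),(800,300))); print(ctrl.current_t())
E
```

```text
keeper close 130 [278.28187919 203.01342282] 149 [0.6886 0.0046]
keeper close 150 [278.27071823 202.75138122] 181 [0.6886 0.0048]
keeper close 170 [278.85201794 203.29147982] 223 [0.6891 0.0043]
knob close 50 [273.85537919 199.67724868] 567 [0.4979 0.168 ]
knob close 70 [273.94307692 199.87538462] 650 [0.498  0.1679]
69.8167
```

View pics/v3.png

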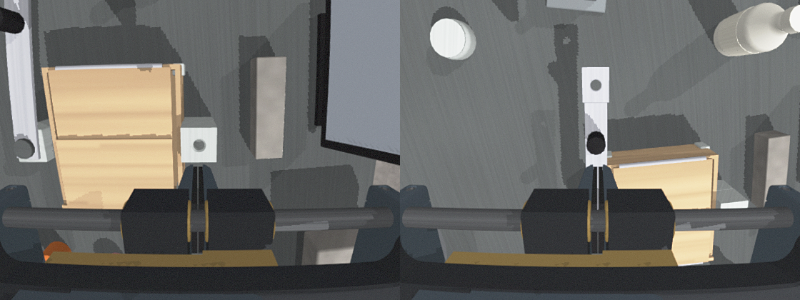

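Keeper hole ≈ (0.6887, 0.0046) and knob ≈ (0.498, 0.165), which agrees with the bar geometry about pivot (0.4734, 0.0223). I'll swing the bar now.

```bash
python3 - <<'E'
from h import *
pv=np.array([.4734,.0223]);r=.145;z=.098
def at(b):
    t=np.radians(b); return [*(pv+r*np.array([np.cos(t),np.sin(t)])),z]
b0=80.3
ctrl.command_gripper(.6)
p=at(b0); ctrl.move_l([p[0],p[1],.15],.1,ori=R(b0-90)); print('down',ctrl.move_l(p,.06,contact_N=10))
ctrl.command_gripper(.15); print('w',ctrl.current_grip_width()*91)
n=17
for b in np.linspace(b0,-4.7,n+1)[1:]:
    ctrl.move_l(at(b),.1,ori=R(b-90))
print(np.round(ctrl.current_contact_force(),1),ctrl.current_tool_pos())
ctrl.command_gripper(.6); p=at(-4.7); ctrl.move_l([p[0],p[1],.18],.15)
kp=[.6887,.0046]; ctrl.command_gripper(0)
ctrl.goto([*kp,.2],R(YAW)); im,T=snap('wrist','bh.png'); u=proj('wrist',[[*kp,.09]],T)[0]
for t in(110,130,150):
    try: c,a=blob(im,u,18,t);print(t,c,a,onz('wrist',[c],.09,T)[0].round(4))
    except ValueError: pass
print(ctrl.current_t())
ctrl.goto([.50,.374,.26],R(YAW)); im2,T=snap('wrist','pin.png'); np.save('pinT.npy',T); print(proj('wrist',[[.502,.374,.126]],T))
cv2.imwrite('pics/v4.png',np.hstack([im[:320,100:480],im2[:320,100:480]]))
E
```

```text
down False
w 23.321847625503082
[12.6 -2.5 -3.6] [0.61904144 0.01031616 0.09818952]
110 [275. 202.] 1 [0.6874 0.0073 0.09  ]
130 [276.52023121 203.73988439] 173 [0.6886 0.0056 0.09  ]
150 [276.57360406 203.75126904] 197 [0.6886 0.0056 0.09  ]
81.8417
[[277.95222931 196.75452666]]
```

View pics/v4.png

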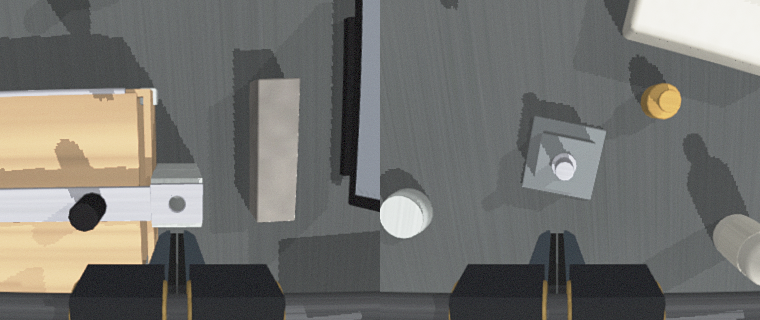

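The bar hole is at (0.6886, 0.0056) against the keeper at (0.6886, 0.0047), so they are about 0.9 mm apart and the tapered tip can take that up. Pin next: its top is at about wrist pixel (285,167). I'll triangulate it with the top view.

```bash
python3 - <<'E'
from h import *
im=cv2.imread('pics/pin.png');T=np.load('pinT.npy');t=cv2.imread('pics/top0.png')
c1,a1=blob(im,(285,169),22,190,False);print(c1,a1)
c2,a2=blob(t,(138,219),8,170,False);print(c2,a2)
o1,d1=ray('wrist',[c1],T);o2,d2=ray('top',[c2])
A=np.c_[d1[0],-d2[0]];s=np.linalg.lstsq(A,o2-o1,rcond=None)[0]
print(o1+s[0]*d1[0],o2+s[1]*d2[0])
for z in(.08,.089,.126):print(z,onz('wrist',[c1],z,T)[0].round(4),onz('top',[c2],z)[0].round(4))
cv2.imwrite('pics/v5.png',np.hstack([cv2.resize(im[110:230,220:350],None,fx=3,fy=3),cv2.resize(t[180:250,110:185],(386,360))]))
E
```

```text
[285.74267101 169.3713355 ] 307
[136.5        217.71428571] 14
[0.51156725 0.39065905 0.08099132] [0.51064725 0.3908638  0.08094343]
0.08 [0.5116 0.3905 0.08  ] [0.5108 0.3911 0.08  ]
0.089 [0.5115 0.3921 0.089 ] [0.5097 0.3886 0.089 ]
0.126 [0.511  0.3987 0.126 ] [0.5055 0.3781 0.126 ]
```

View pics/v5.png

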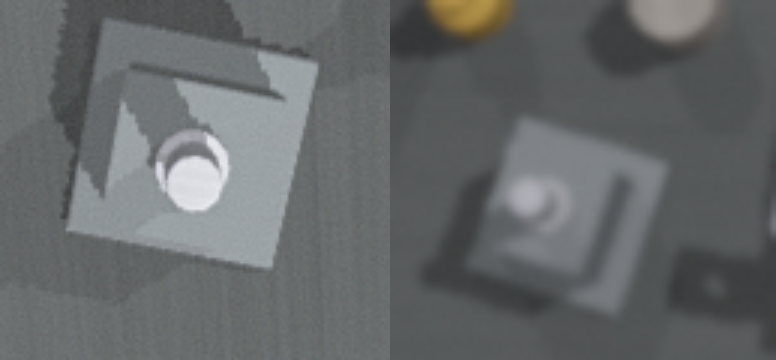

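The pin top is at about (0.511, 0.391), with z≈0.085. To cancel the camera bias I'll re-measure it from the same relative pose I used for the keeper, then grasp, lift and insert with contact monitoring.

```bash
python3 - <<'E'
from h import *
p=np.array([.5113,.3905])
ctrl.goto([*p,.206],R(YAW)); im,T=snap('wrist','pin2.png'); u=proj('wrist',[[*p,.089]],T)[0]
h=cv2.HoughCircles(cv2.cvtColor(im,cv2.COLOR_BGR2GRAY),cv2.HOUGH_GRADIENT,1,8,param1=120,param2=8,minRadius=10,maxRadius=14)
h=[k for k in h[0] if np.hypot(*(k[:2]-u))<20]
for k in h[:3]: print(k,onz('wrist',[k[:2]],.089,T)[0].round(4))
c,a=blob(im,u,25,190,False); m=onz('wrist',[c],.089,T)[0][:2]; print('blob',c,a,m)
q=m if np.hypot(*(m-p))<.006 else p
ctrl.command_gripper(.5); ctrl.move_l([*q,.11],.12); print(ctrl.move_l([*q,.060],.05,contact_N=8),ctrl.current_tool_pos())
f0=np.array(ctrl.current_contact_force())
ctrl.command_gripper(.1); print('w',ctrl.current_grip_width()*91, 'f',(np.array(ctrl.current_contact_force())-f0).round(1))
ctrl.move_l([*q,.26],.12); print(np.round(ctrl.current_contact_force(),1),ctrl.current_t())
snap('wrist','pin3.png')
cv2.imwrite('pics/v6.png',np.hstack([im[100:400,130:430],cv2.imread('pics/pin3.png')[100:400,130:430]]))
E
```

```text
[275.5 201.5  10.6] [0.51   0.3908 0.089 ]
[277.5 192.5  12.2] [0.5124 0.3987 0.089 ]
blob [275.55384615 201.76923077] 325 [0.51003689 0.39055421]
False [0.51021756 0.39066538 0.0603201 ]
w 18.977294890535088 f [-0.3 -0.6  1.8]
[ 1.1  0.4 -0.8] 89.1
```

View pics/v6.png

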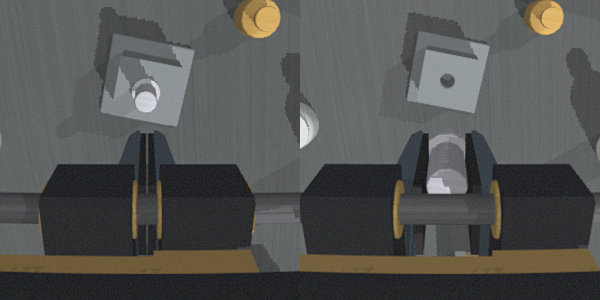

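The pin is out and held upright between the fingers. Inserting it now.

```bash
python3 - <<'E'
from h import *
k=np.array([.6886,.0047])
ctrl.goto([*k,.24],R(YAW)); ctrl.move_l([*k,.150],.12)
f=lambda:np.round(ctrl.current_contact_force(),1)
print(f())
h=ctrl.move_l([*k,.100],.02,contact_N=7); print(h,np.round(ctrl.current_tool_pos(),4),f(),np.round(ctrl.current_wrist_torque(),2),ctrl.current_t())
snap('wrist','ins.png'); snap('side','ins_s.png')
E
```

```text
[ 0.9 -0.4 -0.3]
False [0.6886 0.0047 0.1001] [-0.6  0.7  1.3] [ 0.02 -0.01 -0.  ] 94.2667
```

It went in freely. I'll press it home, release, retreat and check.

```bash
python3 - <<'E'
from h import *
k=[.6886,.0047]
print(ctrl.move_l([*k,.0965],.02,contact_N=10),np.round(ctrl.current_tool_pos(),4),np.round(ctrl.current_contact_force(),1))
ctrl.command_gripper(.4); ctrl.move_l([*k,.2],.1); im,T=snap('wrist','end1.png')
ctrl.goto([.40,-.15,.34],R(YAW)); im2,_=snap('side','end_s.png'); im3,_=snap('top','end_t.png')
print(ctrl.current_t())
a=cv2.resize(im2[150:360,140:420],(400,300)); b=cv2.resize(im3[90:320,90:460],(480,300))
cv2.imwrite('pics/v7.png',np.vstack([np.hstack([cv2.resize(im[40:250,130:410],(400,300)),a]),cv2.resize(b,(800,300))[:, :] if 0 else np.hstack([b,np.zeros((300,320,3),np.uint8)])]))
E
```

```text
True [0.6887 0.0047 0.0993] [-1.7 -0.2  8. ]
97.7
```

View pics/v7.png

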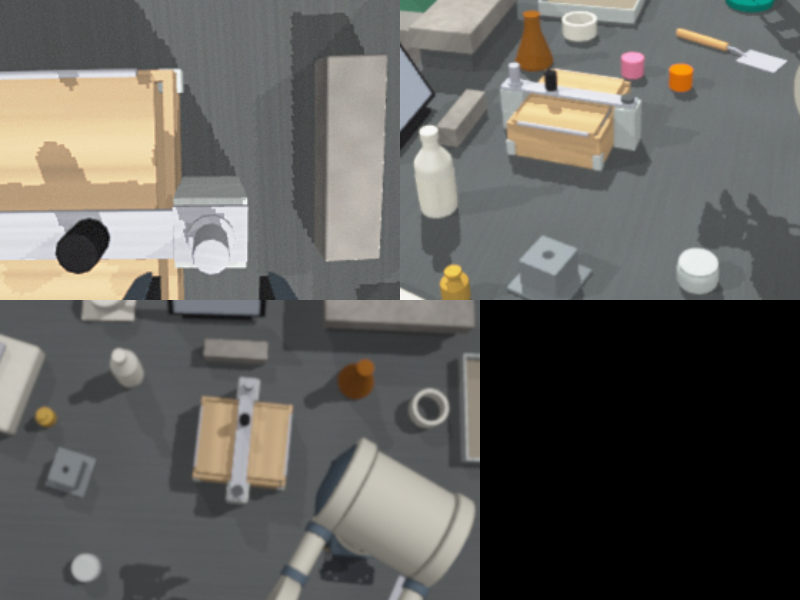

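The flange sits on the bar, both flaps are flat, and the bystanders are unmoved. Handing in.

```bash
python3 -c "
from bench import ctrl
print(ctrl.sign_off(),ctrl.current_t())"
```

```text
the job is handed in; nothing more can be done
the job is handed in; nothing more can be done
```

The job is done and handed in at about 98 s. All four grey cores are in the case, both flaps are closed, the bar is across, and the pin is home in the keeper.

- **Cores:** All four stood upright on the floor in the wrist picture before I closed the flaps. On two placings the arm stopped about 3 mm early on light contact. I released there, and both cores still stood.
- **Flaps:** I closed the inner one first, then the outer one over it. Each was pressed flat, with tops at about 72 mm and 78 mm.
- **Bar and pin:** The bar hole measured about 0.9 mm off the keeper hole. The pin went in without resistance and seated with the tool at z = 99 mm, against 100 mm expected.
- **Last look:** In the final pictures the flange is on the bar and the flaps are flat. The bystanders and the pink and orange look-alikes I could see are where they were. The trowel was partly hidden in the top view but shows in the side view. I did not measure any of these positions.

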